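Load the heel tray and slide it into the drying rack

TASK

Put the loose low wooden shoe heel flat into the empty bay of the aluminium tray, so that the tray carries its pair of low heels; only then carry the tray to the drying rack and slide it into the free lower slot, with both heels still standing in their bays, until it is fully home against the back stop, flange end outwards, and let go. Keep the tray about level, and leave the tall heel, the jar, the spool and the bottle alone.

Things in the scene. Friction and masses are not known exactly. Their poses are not given: they have to be found in the camera images.
- heel_mid (a point): The loose low heel to load: pale wood, black rubber top, standing on the bench. D-shaped from above: 60 mm long (x; flat face at -x, half-round end at +x), 50 mm wide (y; parallel flat sides from x = -30 to +5 mm), 40 mm high, 90 g. The point is its centre, 20 mm above its underside; z up.
- heel_in_mid (a point): An identical low heel, already standing in the tray's far (+x) bay. The point is its centre, 20 mm above its underside.
- tray_grip (a point): Aluminium tray, 0.35 kg, 190 mm (x) by 120 mm (y), rims 16 mm above its underside. This point, 40 mm above the underside at the tray's centre, is on its upright handle plate: 34 mm (x) by 10 mm thick (y), top 54 mm above the underside. With both heels it balances there. The tray's axes: x along its length, away from the flange end; z up.
- tray_bay (a point): Floor centre of the tray's empty bay, 57 mm to -x of the tray's centre, 4 mm above the underside; axes as the tray. Bay 70 mm (x) by 114 mm (y); on the handle side a 3 mm thick lip, 12 mm above the underside, on the others the rims. The filled bay is its mirror image at +x.
- tray_flange (a point): Middle of the tray's push flange, at its -x end (106 mm to -x of the centre, 20 mm above the underside; axes as the tray). A plate 4 mm thick, 60 mm wide (y), 40 mm long, rising from the end rim's foot and leaning outwards (up and to -x) 35 degrees from vertical: foot 95 mm, upper edge 118 mm to -x of the centre, edge 37 mm above the underside. Free space in front of it.
- rack_mouth (a point): Fixed steel drying rack with two slots. The point: middle of the lower slot's mouth, level with its runners' tops (100 mm above the bench); x points into the slot, away from the robot; z up. Two runners, 82 mm gap between them, reach from x = -130 to 195 mm. Inside, side guides 126 mm apart; from x = -50 mm to 0 low flared guides (12 mm high) narrow from about 150 to 126 mm.
- rack_stop (a point): Where the tray's underside centre lies when it is fully home against the back stop: 95 mm inside the mouth, on the runners' level; axes as rack_mouth. Lips 28 mm above the runners overhang 10 mm at each side all along the slot, so the tray enters only from the front.
- rack_over (a point): Upper edge of the flange of the full tray fixed in the upper slot (runners 100 mm higher, clear height under it 94 mm). It stands out 38 mm over the lower mouth, 137 mm above the lower runners, beyond the lower tray's flange when that is home, so the tool must lean back towards the robot for the last part of the slide. Frame 300 mm high, 166 mm wide, from the mouth to 195 mm inside.
- tall_heel_mid (a point): A tall heel of the same wood, 60 by 50 mm at its foot, narrower above, 75 mm high; not wanted. The point is its centre, half-way up. Stands among the low heel's neighbours.
- jar_mid (a point): Closed amber jar, 60 mm across, 75 mm high. The point is half-way up.
- spool_mid (a point): Grey waisted spool, 60 mm across its foot, 80 mm high. The point is half-way up.
- bottle_mid (a point): White bottle, 66 mm across, 180 mm high, standing between the tray and the rack's left side. The point is half-way up.
There are look-alikes about, which are no part of the job. What is shaped like the part that bears heel_in_mid but blue or red is not meant.

How it is judged (in metres and radians):
On the way:
1. the loose low heel stands in the tray's empty bay while the tray is still outside the rack (x of heel_mid in the frame of tray_grip between -0.069 and -0.045 m and y of heel_mid in the frame of tray_grip between -0.037 and 0.037 m and z of heel_mid in the frame of tray_grip between -0.02 and -0.012 m and angle between heel_mid's own z axis and vertical below 0.12 rad and x of tray_grip in the frame of rack_mouth below 0 m), for 0.2 s.
At the end, for the whole second after the job is handed in: The tray rests in the rack's lower slot, flange end outwards, within 8 mm of fully home against the back stop, level and square in the slot; both low heels stand flat in their bays of the tray, one each; nothing is held (x of tray_grip in the frame of rack_mouth between 0.087 and 0.1 m and y of tray_grip in the frame of rack_mouth between -0.006 and 0.006 m and z of tray_grip in the frame of rack_mouth between 0.035 and 0.046 m and angle between tray_grip's own z axis and vertical below 0.06 rad and angle between the x axis of tray_grip and the x axis of rack_mouth, either way round below 0.07 rad and x of heel_mid in the frame of tray_grip between -0.069 and -0.045 m and z of heel_mid in the frame of tray_grip between -0.02 and -0.012 m and angle between each of heel_mid, heel_in_mid's own z axis and vertical below 0.12 rad and y of heel_mid in the frame of tray_grip between -0.04 and 0.04 m and x of heel_in_mid in the frame of tray_grip between 0.045 and 0.069 m and z of heel_in_mid in the frame of tray_grip between -0.02 and -0.012 m and y of heel_in_mid in the frame of tray_grip between -0.04 and 0.04 m); the robot touches nothing.
It fails at once if a bystander (tall heel, jar, spool or bottle) is shifted by more than 25 mm (distance of any of tall_heel_mid, jar_mid, spool_mid, bottle_mid from where it was at the start of the episode above 0.025 m).
It fails at once if the tray is tipped by more than 20 degrees (angle between tray_grip's own z axis and vertical above 0.35 rad).
It also fails if it takes over 69 s, if anything falls off the work surface, if the arm or the gripper's body presses on something with over 40 N, if the wrist force passes 120 N, or if a joint passes its speed limit or range.

ROBOT

A 6-joint arm with a two-finger parallel gripper is mounted at the origin on the work surface. World frame = base frame: x ahead of the robot, y to its left, z up, the work surface at z = 0. Lengths are in m, angles in degrees, forces in N, time in s.
With the tool pointing down it reaches from about 0.3 to 0.75 m from the base axis. Payload 8.5 kg.
Tool frame: the origin (TCP) lies between the finger pads; the fingertips stand 22 mm ahead of it and the grasp point (between the pads) lies 3 mm ahead of it (env.nose_length is the distance from the TCP to the fingertips, in m); z points along the fingers, x is the direction in which the jaws open and shut, and the axes are right-handed (so a half turn about z gives the same grasp; the last joint's range is limited). The gripper opens to 85 mm and grips with 20 to 120 N. Pads are 22 mm wide; open, the fingers measure 114 mm over their backs; the gripper's body (76 mm by 85 mm) begins 54 mm behind the grasp point. The pads swing forward as they close: fully open they stand 13 mm farther back than shut.
Start: joints at [63.638, 21.807, 74.336, -0, 83.858, -12.336], TCP at [0.133, 0.534, 0.253] pointing down, gripper open.
Joint ranges: [-178.18, 178.18], [-50.72, 133.34], [12.68, 142.11], [-81.47, 261.47], [9.98, 163.14], [-165.26, 165.26]. Speed limits (degrees/s): [136.94, 136.94, 180, 180, 180, 180].

INTERFACE

Orientations are given as a 3x3 rotation matrix whose columns are the frame's x, y, z axes.
In Python, from rig import env gives the robot as it stands.
- The arm moves only by the tool arm_command, never from a script. Its argument "steps" is a list of rows, each an object with "delta_pos": the shift along the world's x, y, z in mm, a list of three; "dr": the turn, a rotation vector about the world's x, y, z in degrees, a list of three. In form: [{"delta_pos": [dx, dy, dz], "dr": [wx, wy, wz]}, ...]. A call has 1 to 20 rows; each row shifts and turns the commanded pose from where the row before left it; what a row does not reach is not made up. A row lasts 1/10 s, in which the tool goes at most 50 mm and 8.59 degrees, less where a joint would pass 70% of its speed; a pose out of reach is approached as far as the arm can. A call with a gripper value outside its range is refused whole. "grip" is the opening, from 0 (shut) to 1 (fully open), set as the call begins (left out, the last holds). The fingers move at their own pace and stop on an object; "squeeze" is the grip in N (left out, the last holds). Time passes only in rows, so rows that do not move let the fingers close. It gives the time, the measured TCP pose, the force and the opening at its end, in the units of the state.
- env.observe(): the state, without advancing time (a new reading comes with each control period).
- env.get_image(name): name is "scene" or "top"; returns the picture (384x512x3 uint8, blue, green, red); there is no depth.
- env.get_calibration(name): a dict with "fx", "fy", "cx", "cy" (pixels), "view" (4x4, takes a point from world to camera coordinates). Camera axes: x right, y up, looking along -z (the intrinsics and any distortion apply to the point x, -y, -z); pixel columns grow to the right and rows downward; lengths in m; the calibration is good to about 2 mm. A picture is of the moment at which its call begins. get_calibration takes no time and is no camera call.
- env.close_job(): hands the job in, once; it reports no verdict.
The state is a dict: "time_s": time; "q": joint angles; "qvel": joint speeds; "joint_efforts": joint torques, N m; "position": TCP position; "tool_rot": TCP orientation; "ft_force": force on the tool from outside, world axes, zero at the start; "wrist_torque": the same for the moment, N m; "grip_width": finger opening in m.
Only numpy, scipy, OpenCV 4.12 (cv2) and the standard library are available. Lean on these libraries where they do the work, as an engineer would, in place of code of your own. Each camera call takes 0.05 s, during which the arm holds its last target. There are 200 camera calls.

## Working session

There is one attempt and no reset: what is moved stays moved. The work goes in short steps, Python scripts to look and compute and a tool call to move; the robot and the scene stay as the last step left them, time stands still between calls to the robot, and variables do not carry over. Pictures are saved under pics/ and viewed, about 8 in all and at most 12, crops included, and the job is handed in when it is done.

Besides the shell and the picture viewer there is one more tool, called after "Call:" as name(argument=value, ...), one argument or row to a line, values as JSON. arm_command: Moves the arm, as the interface text tells. Its arguments: {"type":"object","properties":{"steps":{"type":"array"},"grip":{"type":"number"},"squeeze":{"type":"number"}},"required":["steps"]}

```bash
mkdir -p pics; ls; python3 - <<'E'
from rig import env
import cv2,json
for n in ("scene","top"):
    im=env.get_image(n); cv2.imwrite(f"pics/{n}0.png",im)
    c=env.get_calibration(n); print(n,c)
s=env.observe(); print(s)
E
```

```text
pics
scene {'fx': 438.5511705071487, 'fy': 438.5511705071487, 'cx': 255.21697089676687, 'cy': 193.30138606130635, 'view': array([[ 0.45948572,  0.88796308,  0.0198607 , -0.29681314],
       [-0.65609084,  0.32425887,  0.68146973,  0.19607691],
       [ 0.59867995, -0.32615603,  0.73157676, -1.61059102],
       [ 0.        ,  0.        ,  0.        ,  1.        ]])}
top {'fx': 369.6104678662572, 'fy': 369.6104678662572, 'cx': 253.8099106348735, 'cy': 195.07678805786787, 'view': array([[-0.01580156, -0.99939037, -0.03113197,  0.08360455],
       [ 0.98896559, -0.02020846,  0.14676061, -0.52413294],
       [-0.14730027, -0.0284694 ,  0.98868201, -1.14120015],
       [ 0.        ,  0.        ,  0.        ,  1.        ]])}
{'time_s': 0.1, 'q': array([ 6.36387807e+01,  2.18370299e+01,  7.43796376e+01, -1.06945710e-04,
        8.38575112e+01, -1.23352749e+01]), 'qvel': array([ 0.00288795, -0.03621245, -0.08138323,  0.00359363,  0.00954395,
       -0.04747604]), 'joint_efforts': array([ 4.00437828e-03, -4.49221301e+01, -2.31654453e+01, -1.34601319e-04,
        3.77516815e-03, -4.30887326e-05]), 'position': array([0.13319012, 0.53338785, 0.25277899]), 'tool_rot': array([[ 2.42360677e-01,  9.70186051e-01, -5.73204689e-04],
       [ 9.70185395e-01, -2.42361199e-01, -1.16085802e-03],
       [-1.26517083e-03, -2.74768482e-04, -9.99999162e-01]]), 'ft_force': array([ 0.3098852 , -0.55620803, -0.94908128]), 'wrist_torque': array([-0.00906477,  0.02863953, -0.03673193]), 'grip_width': 0.08507231996114856}
```

View pics/scene0.png

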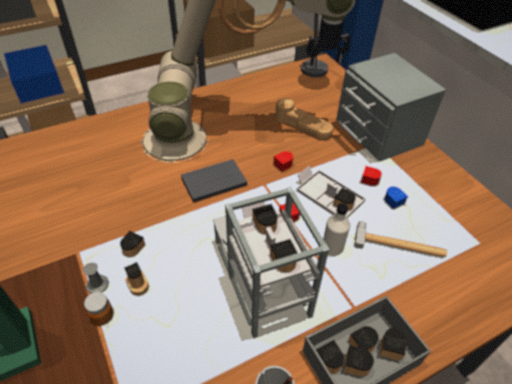

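View pics/top0.png

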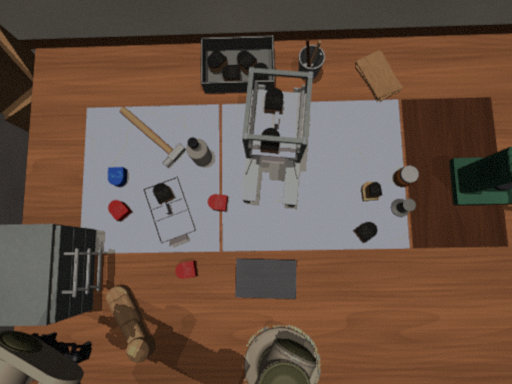

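The scene view shows the tray at about (330,195), the bottle at (337,232), the rack at (275,260) and the low heel at (132,243). In the top view the tray is at (170,210), the low heel at (366,232), the tall heel at (372,190), and the rack spans (245–310, 70–205). I'll enlarge these.

```bash
python3 - <<'E'
import cv2,numpy as np
t=cv2.imread("pics/top0.png");s=cv2.imread("pics/scene0.png")
def crop(im,x,y,w,h,W=400,H=300): 
    o=cv2.resize(im[y:y+h,x:x+w],(W,H),interpolation=cv2.INTER_CUBIC)
    sc=W/w
    for g in range((x//10+1)*10,x+w,10): cv2.line(o,(int((g-x)*sc),0),(int((g-x)*sc),5 if g%50 else 14),(0,255,255),1)
    for g in range((y//10+1)*10,y+h,10): cv2.line(o,(0,int((g-y)*sc)),(5 if g%50 else 14,int((g-y)*sc)),(0,255,255),1)
    return o
a=np.vstack([np.hstack([crop(t,130,168,112,84),crop(t,345,165,100,75+0)]),np.hstack([crop(s,290,160,100,75),crop(s,75,220,100,75+0)])])
cv2.imwrite("pics/c1.png",a)
b=np.hstack([crop(t,230,60,100,150,400,600),crop(s,210,180,120,150+30,400,600)])
cv2.imwrite("pics/c2.png",b)
E
```

```text
(no output)
```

View pics/c1.png

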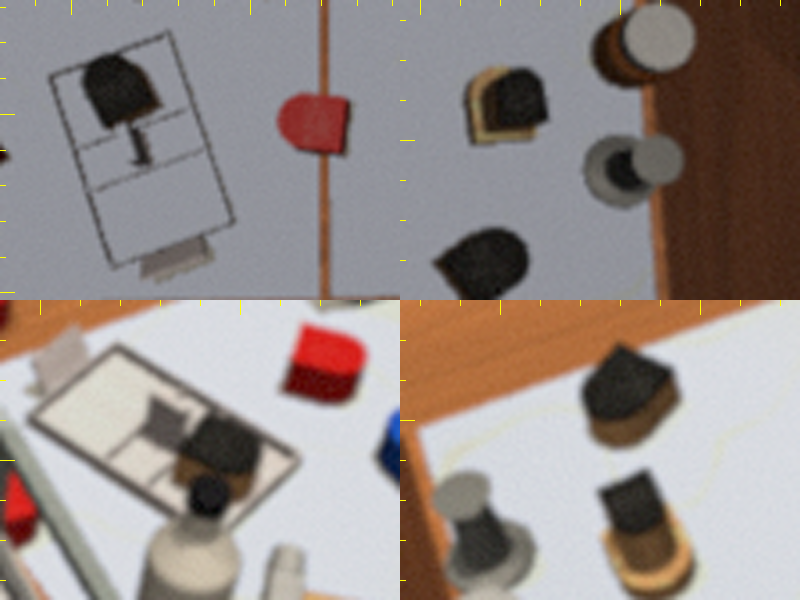

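View pics/c2.png

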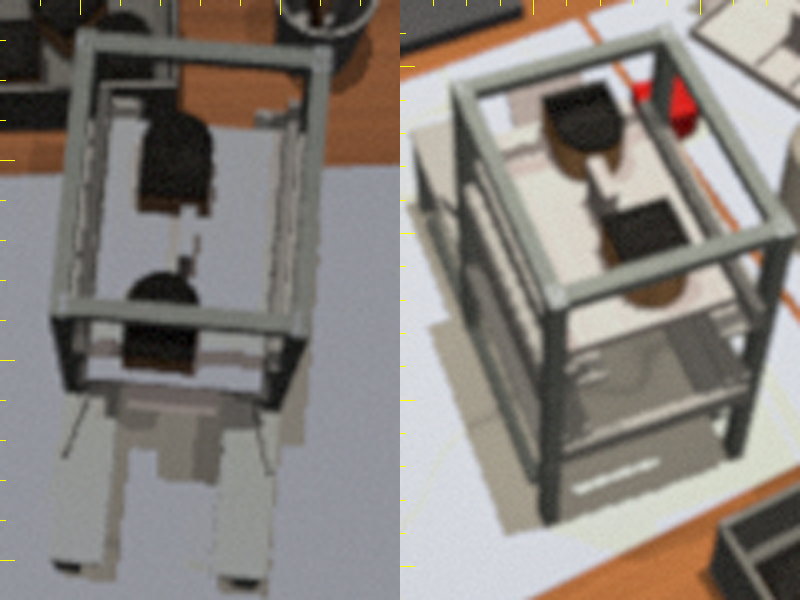

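Crop 1 shows the tray rim corners in the top view at about (144,189), (177,177), (195.5,230) and (161.4,243). The flange faces the robot and the filled bay is the far one. The low heel has its flat end at lower left. Crop 2 shows the rack with its two runners sticking out toward the robot, ending at about y=200–204 px. Next I'll measure.

```bash
cat >h.py <<'E'
import numpy as np,cv2
from rig import env
def ray(n,u,v):
    c=env.get_calibration(n);V=c["view"];R=V[:3,:3];o=-R.T@V[:3,3]
    return o,R.T@np.array([(u-c["cx"])/c["fx"],-(v-c["cy"])/c["fy"],-1.])
def onz(n,u,v,z):
    o,d=ray(n,u,v);return o+d*(z-o[2])/d[2]
def proj(n,p):
    c=env.get_calibration(n);V=c["view"];q=V[:3,:3]@np.asarray(p)+V[:3,3]
    return np.array([c["cx"]-c["fx"]*q[0]/q[2],c["cy"]+c["fy"]*q[1]/q[2]])
E
python3 - <<'E'
from h import *
np.set_printoptions(precision=4,suppress=True)
t=cv2.imread("pics/top0.png");s=cv2.imread("pics/scene0.png")
P=np.array([onz("top",u,v,.016)[:2] for u,v in [(144,189.3),(177,177.2),(195.5,230.2),(161.4,242.8)]])
c=P.mean(0);ax=(P[0]+P[1]-P[2]-P[3]);print("tray",P.tolist(),c,np.degrees(np.arctan2(ax[1],ax[0])),[np.linalg.norm(P[i]-P[i-1]) for i in range(4)])
# flange edge mid z .037 and handle
print("flange edge",onz("top",(130+175/3.571),168+255/3.571,.03), "handle top far/near",onz("top",130+132/3.571,168+128/3.571,.054),onz("top",130+146/3.571,168+164/3.571,.054))
# heel black top
for n,im,(x,y,w,h) in (("top",t,(345,215,45,35)),("scene",s,(115,225,35,30))):
    g=im[y:y+h,x:x+w].max(2); m=(g<62).astype(np.uint8)
    k=max(cv2.findContours(m,0,cv2.CHAIN_APPROX_NONE)[0],key=cv2.contourArea)[:,0]+[x,y]
    Q=np.array([onz(n,u,v,.04)[:2] for u,v in k])
    r=cv2.minAreaRect((Q*1000).astype(np.float32));print(n,"heel rect",r,"centroid",onz(n,*k.mean(0),.04), "px",k.min(0),k.max(0))
    print(cv2.boxPoints(r).astype(int).tolist())
    vis=cv2.resize(np.hstack([im[y:y+h,x:x+w],cv2.cvtColor(m*255,8)]),None,fx=6,fy=6);print(vis.shape);cv2.imwrite(f"pics/hm_{n}.png",vis)
# rack: frame top corners, z=.3 (top crop scale 4, offset 230,60)
f=lambda X,Y:(230+X/4,60+Y/4)
for nm,X,Y,z in [("FL",52,315,.3),("FR",305,330,.3),("BL",80,33,.3),("BR",333,48,.3),("runL o",48,560,.1),("runL i",105,565,.1),("runR i",215,580,.1),("runR o",270,578,.1),("runLo far",68,395,.1),("runRo far",272,470,.1),("upflange L",120,385+10,.237),("upflange R",217,412,.237)]:
    print(nm,onz("top",*f(X,Y),z))
for nm,u,v,z in [("jar",*(345+258/4,165+38/4),.075),("spool",345+255/4,165+160/4,.08),("bottle cap",193,145,.18),("tall",345+120/4,165+98/4,.075)]: print(nm,onz("top",u,v,z))
E
```

```text
tray [[0.5558110826631965, 0.43695622160104663], [0.5940815623305514, 0.32791336691487905], [0.418243346061561, 0.265109708013772], [0.3796524866618655, 0.37535727870064695]] [0.4869 0.3513] 19.464410675389892 [np.float64(0.18661800746875107), np.float64(0.1155637216953404), np.float64(0.1867173743175146), np.float64(0.1168065977227509)]
flange edge [0.3891 0.3151 0.03  ] handle top far/near [0.501  0.3495 0.054 ] [0.4687 0.3364 0.054 ]
top heel rect ((406.1538391113281, -274.79791259765625), (49.876163482666016, 62.59950256347656), 34.33088684082031) centroid [ 0.405  -0.2735  0.04  ] px [354 222] [376 241]
[[367, -263], [403, -314], [444, -286], [409, -234]]
(210, 540, 3)
scene heel rect ((411.5087585449219, -279.5770263671875), (49.836788177490234, 55.94517517089844), 35.871299743652344) centroid [ 0.4104 -0.277   0.04  ] px [121 232] [141 249]
[[374, -271], [407, -316], [448, -287], [415, -242]]
(180, 420, 3)
FL [0.6322 0.0918 0.3   ]
FR [ 0.6184 -0.068   0.3   ]
BL [0.8227 0.0713 0.3   ]
BR [ 0.8071 -0.0931  0.3   ]
runL o [0.5023 0.1084 0.1   ]
runL i [0.4976 0.0653 0.1   ]
runR i [ 0.4846 -0.0174  0.1   ]
runR o [ 0.4853 -0.0587  0.1   ]
runLo far [0.6301 0.0916 0.1   ]
runRo far [ 0.5679 -0.0629  0.1   ]
upflange L [0.5948 0.0502 0.237 ]
upflange R [ 0.5816 -0.0147  0.237 ]
jar [ 0.5747 -0.4083  0.075 ]
spool [ 0.4796 -0.3968  0.08  ]
bottle cap [0.6544 0.2433 0.18  ]
tall [ 0.5301 -0.3     0.075 ]
```

Call:
arm_command(
  steps=[
    {"delta_pos":[25,-33,0],"dr":[0,0,-4.06]},
    {"delta_pos":[25,-33,0],"dr":[0,0,-4.06]},
    {"delta_pos":[25,-33,0],"dr":[0,0,-4.06]},
    {"delta_pos":[25,-33,0],"dr":[0,0,-4.06]},
    {"delta_pos":[25,-33,0],"dr":[0,0,-4.06]},
    {"delta_pos":[25,-33,0],"dr":[0,0,-4.06]},
    {"delta_pos":[25,-33,0],"dr":[0,0,-4.06]},
    {"delta_pos":[25,-33,0],"dr":[0,0,-4.06]},
    {"delta_pos":[25,-33,0],"dr":[0,0,-4.06]},
    {"delta_pos":[25,-33,0],"dr":[0,0,-4.06]},
    {"delta_pos":[2.5,-48,0],"dr":[0,0,0]},
    {"delta_pos":[2.5,-48,0],"dr":[0,0,0]},
    {"delta_pos":[2.5,-48,0],"dr":[0,0,0]},
    {"delta_pos":[2.5,-48,0],"dr":[0,0,0]},
    {"delta_pos":[2.5,-48,0],"dr":[0,0,0]},
    {"delta_pos":[2.5,-48,0],"dr":[0,0,0]},
    {"delta_pos":[2.5,-48,0],"dr":[0,0,0]},
    {"delta_pos":[2.5,-48,0],"dr":[0,0,0]},
    {"delta_pos":[2.5,-48,0],"dr":[0,0,0]},
    {"delta_pos":[2.5,-48,0],"dr":[0,0,0]},
  ],
  grip=1,
  squeeze=40,
)

```text
time_s: 2.1
position: [0.4078, -0.2784, 0.2531]
tool_rot: [[0.816, 0.579, -0.0], [0.579, -0.816, 0.0], [0.0, -0.0, -1.0]]
ft_force: [1.6, -0.4, -0.1]
grip_width: 0.0854
```

```bash
python3 - <<'E'
from h import *
s=cv2.imread("pics/scene0.png");t=cv2.imread("pics/top0.png")
def box(x0,x1,y0,y1,z): return [(x0,y0,z),(x1,y0,z),(x1,y1,z),(x0,y1,z)]
def draw(big,n,off,sc,pts,o,yaw,col):
    c,q=np.cos(np.radians(yaw)),np.sin(np.radians(yaw))
    P=[((proj(n,(o[0]+c*x-q*y,o[1]+q*x+c*y,z))-off+.5)*sc-.5).round().astype(int) for x,y,z in pts]
    cv2.polylines(big,[np.array(P)],True,col,1)
def pic(im,n,x,y,w,h,sc):
    off=np.array([x,y]);b=cv2.resize(im[y:y+h,x:x+w],None,fx=sc,fy=sc,interpolation=cv2.INTER_CUBIC)
    r=((.621,.010),-6.4)
    draw(b,n,off,sc,box(0,.195,-.083,.083,.3),*r,(0,255,0))
    draw(b,n,off,sc,box(-.13,.195,-.041,.041,.1),*r,(0,255,255))
    draw(b,n,off,sc,[(-.038,-.03,.237),(-.038,.03,.237),(-.015,.03,.2),(-.015,-.03,.2)],*r,(255,0,255))
    T=((.4869,.3513),19.5)
    draw(b,n,off,sc,box(-.095,.095,-.06,.06,.016),*T,(0,255,0))
    draw(b,n,off,sc,box(-.017,.017,-.005,.005,.054),*T,(0,0,255))
    draw(b,n,off,sc,box(-.118,-.118,-.03,.03,.037),*T,(255,0,255))
    return b
a=pic(t,"top",130,65,190,200,3);b=pic(s,"scene",220,165,90,200,3)
cv2.imwrite("pics/ov.png",np.hstack([a,b[:600,:230]]))
print(env.observe()["position"],env.observe()["tool_rot"])
E
```

```text
[ 0.40784173 -0.27842403  0.25311397] [[ 8.15645630e-01  5.78551775e-01 -2.22992351e-04]
 [ 5.78551815e-01 -8.15645525e-01  4.17305810e-04]
 [ 5.95503038e-05 -4.69386290e-04 -9.99999888e-01]]
```

View pics/ov.png

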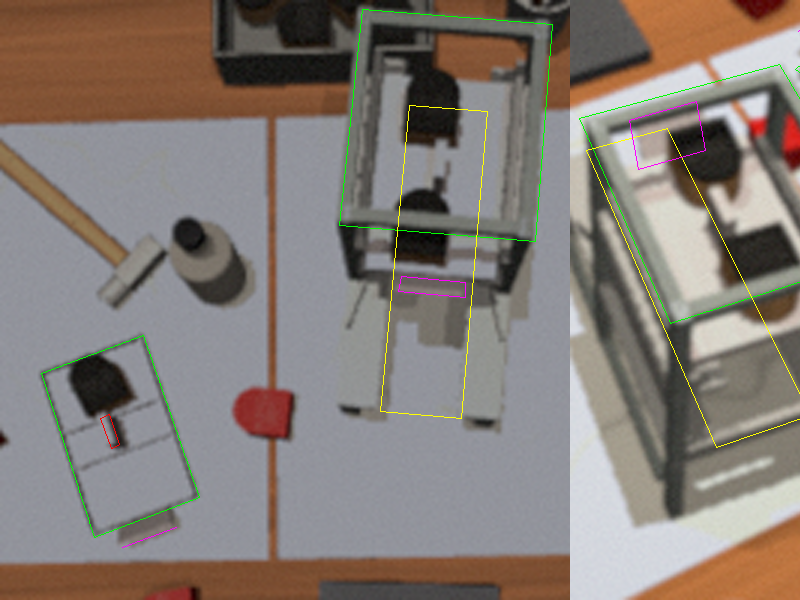

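The overlay fits: the rack frame, upper flange, runners and tray rims all lie on the picture to within about 1 px. I'll descend on the loose heel.

Call:
arm_command(
  steps=[
    {"delta_pos":[0,2,-40],"dr":[0,0,0]},
    {"delta_pos":[0,0,-40],"dr":[0,0,0]},
    {"delta_pos":[0,0,-40],"dr":[0,0,0]},
    {"delta_pos":[0,0,-35],"dr":[0,0,0]},
    {"delta_pos":[0,0,-25],"dr":[0,0,0]},
    {"delta_pos":[0,0,-20],"dr":[0,0,0]},
    {"delta_pos":[0,0,-15],"dr":[0,0,0]},
    {"delta_pos":[0,0,-10],"dr":[0,0,0]},
    {"delta_pos":[0,0,0],"dr":[0,0,0]},
    {"delta_pos":[0,0,0],"dr":[0,0,0]},
  ],
)

```text
time_s: 3.1
position: [0.4085, -0.2746, 0.0287]
tool_rot: [[0.815, 0.579, 0.0], [0.579, -0.815, -0.0], [0.0, 0.0, -1.0]]
ft_force: [0.5, -0.1, 0.4]
grip_width: 0.0855
```

Call:
arm_command(
  steps=[
    {"delta_pos":[0,0,0],"dr":[0,0,0]},
    {"delta_pos":[0,0,0],"dr":[0,0,0]},
    {"delta_pos":[0,0,0],"dr":[0,0,0]},
    {"delta_pos":[0,0,0],"dr":[0,0,0]},
    {"delta_pos":[0,0,0],"dr":[0,0,0]},
    {"delta_pos":[0,0,0],"dr":[0,0,0]},
    {"delta_pos":[0,0,0],"dr":[0,0,0]},
    {"delta_pos":[0,0,0],"dr":[0,0,0]},
  ],
  grip=0,
  squeeze=40,
)

```text
time_s: 3.9
position: [0.4085, -0.2747, 0.029]
tool_rot: [[0.815, 0.579, 0.001], [0.579, -0.815, -0.001], [0.0, 0.001, -1.0]]
ft_force: [-0.8, 0.7, 5.9]
grip_width: 0.0496
```

Call:
arm_command(
  steps=[
    {"delta_pos":[0,0,15],"dr":[0,0,0]},
    {"delta_pos":[0,0,30],"dr":[0,0,0]},
    {"delta_pos":[0,0,45],"dr":[0,0,0]},
    {"delta_pos":[0,0,45],"dr":[0,0,0]},
    {"delta_pos":[0,25,35],"dr":[0,0,0]},
    {"delta_pos":[2,42,0],"dr":[0,0,7.41]},
    {"delta_pos":[2,42,0],"dr":[0,0,7.41]},
    {"delta_pos":[2,42,0],"dr":[0,0,7.41]},
    {"delta_pos":[2,42,0],"dr":[0,0,7.41]},
    {"delta_pos":[2,42,0],"dr":[0,0,7.41]},
    {"delta_pos":[2,42,0],"dr":[0,0,7.41]},
    {"delta_pos":[2,42,0],"dr":[0,0,7.41]},
    {"delta_pos":[2,42,0],"dr":[0,0,7.41]},
    {"delta_pos":[2,42,0],"dr":[0,0,7.41]},
    {"delta_pos":[2,42,0],"dr":[0,0,7.41]},
    {"delta_pos":[2,42,0],"dr":[0,0,0]},
    {"delta_pos":[2,42,0],"dr":[0,0,0]},
    {"delta_pos":[1,42,0],"dr":[0,0,0]},
    {"delta_pos":[0,36,0],"dr":[0,0,0]},
    {"delta_pos":[0,0,0],"dr":[0,0,0]},
  ],
)

```text
time_s: 5.9
position: [0.4325, 0.3359, 0.1979]
tool_rot: [[-0.337, 0.941, -0.0], [0.941, 0.337, 0.001], [0.001, 0.0, -1.0]]
ft_force: [0.5, -0.6, -1.0]
grip_width: 0.0496
```

Call:
arm_command(
  steps=[
    {"delta_pos":[0,0,-40],"dr":[0,0,0]},
    {"delta_pos":[0,0,-40],"dr":[0,0,0]},
    {"delta_pos":[0,0,-30],"dr":[0,0,0]},
    {"delta_pos":[0,0,-15],"dr":[0,0,0]},
    {"delta_pos":[0,0,0],"dr":[0,0,0]},
    {"delta_pos":[0,0,0],"dr":[0,0,0]},
  ],
)

```text
time_s: 6.5
position: [0.4336, 0.3323, 0.0739]
tool_rot: [[-0.333, 0.943, 0.0], [0.943, 0.333, 0.0], [-0.0, 0.0, -1.0]]
ft_force: [-0.4, 0.0, -1.0]
grip_width: 0.0495
```

```bash
python3 - <<'E'
from h import *
o=env.observe();print(o["position"],o["q"],o["tool_rot"][:,0],o["grip_width"])
t=env.get_image("top");s=env.get_image("scene")
T=((.4869,.3513),19.5);c,q=np.cos(np.radians(T[1])),np.sin(np.radians(T[1]))
def dr(b,n,off,sc,pts,o0):
    P=[((proj(n,(o0[0]+c*x-q*y,o0[1]+q*x+c*y,z))-off+.5)*sc-.5).round().astype(int) for x,y,z in pts]
    cv2.polylines(b,[np.array(P)],True,(0,255,0),1)
def pic(im,n,x,y,w,h,sc):
    b=cv2.resize(im[y:y+h,x:x+w],None,fx=sc,fy=sc,interpolation=cv2.INTER_CUBIC);off=np.array([x,y])
    B=lambda x0,x1,y0,y1,z:[(x0,y0,z),(x1,y0,z),(x1,y1,z),(x0,y1,z)]
    dr(b,n,off,sc,B(-.095,.095,-.06,.06,.016),T[0])
    z=o["position"][2]-.029
    dr(b,n,off,sc,B(-.03,.03,-.025,.025,z),o["position"]);dr(b,n,off,sc,B(-.03,.03,-.025,.025,z+.04),o["position"])
    return b
cv2.imwrite("pics/p6.png",np.hstack([pic(t,"top",120,160,100,120,4),pic(s,"scene",280,130,100,120,4)]))
E
```

```text
[0.4336083  0.33230781 0.07392358] [ 2.50473254e+01  3.26762652e+01  8.92123880e+01 -5.23563725e-03
  5.80872168e+01 -8.44015434e+01] [-3.33011032e-01  9.42922930e-01 -3.61324416e-05] 0.04946749268416126
```

View pics/p6.png

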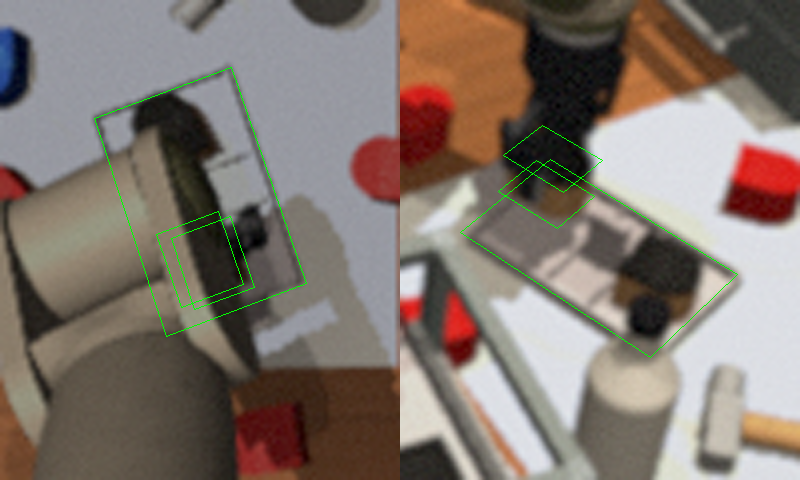

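The scene view shows the heel's wood around (570,200) in the picture, above the empty bay. I'll measure its offset along the tray's x before lowering.

```bash
python3 - <<'E'
from h import *
o=env.observe();p=o["position"];s=env.get_image("scene")
hsv=cv2.cvtColor(s,cv2.COLOR_BGR2HSV)
x,y,w,h=305,165,30,30
sub=s[y:y+h,x:x+w].astype(int)
m=((sub[:,:,2]-sub[:,:,0])>22).astype(np.uint8)
for r in range(3,27): print(y+r,''.join('#' if v else '.' for v in m[r]), )
c,q=np.cos(np.radians(19.5)),np.sin(np.radians(19.5))
a=np.radians(np.arange(-90,91,15))
D=[(-.03,.025),(-.03,-.025)]+[(.005+.025*np.cos(t),.025*np.sin(t)) for t in a]
for zz in (0,.04):
  print(zz,[proj("scene",(p[0]+c*X-q*Y,p[1]+q*X+c*Y,p[2]-.029+zz)).round(1).tolist() for X,Y in D])
E
```

```text
168 #.............................
169 #.............................
170 ..............................
171 ..............................
172 ..............................
173 ..##..........................
174 .####.........................
175 .####.........................
176 .###........####...####.......
177 .####......############.......
178 ..##.......############.......
179 ...........############.......
180 ..........###############.....
181 .........#################....
182 ........#####################.
183 .........###########.....###.#
184 ............######........####
185 ............................#.
186 .............................#
187 ...................##.........
188 ...................##.........
189 ....................#.........
190 ..............................
191 ..............................
0 [[313.8, 169.5], [304.3, 177.2], [312.8, 182.5], [314.6, 183.4], [316.5, 183.9], [318.6, 184.1], [320.6, 183.9], [322.3, 183.3], [323.7, 182.4], [324.7, 181.3], [325.2, 179.9], [325.2, 178.5], [324.7, 177.1], [323.7, 175.8], [322.2, 174.7]]
0.04 [[315.2, 160.6], [305.6, 168.3], [314.3, 173.7], [316.1, 174.5], [318.1, 175.1], [320.2, 175.2], [322.2, 175.0], [324.0, 174.5], [325.4, 173.6], [326.5, 172.4], [327.0, 171.1], [326.9, 169.6], [326.4, 168.2], [325.3, 166.9], [323.9, 165.8]]
```

It agrees within about 0.5 px, so I'll lower and release.

Call:
arm_command(
  steps=[
    {"delta_pos":[0,0,-15],"dr":[0,0,0]},
    {"delta_pos":[0,0,-12],"dr":[0,0,0]},
    {"delta_pos":[0,0,-7],"dr":[0,0,0]},
    {"delta_pos":[0,0,-3],"dr":[0,0,0]},
    {"delta_pos":[0,0,-2],"dr":[0,0,0]},
    {"delta_pos":[0,0,-1.5],"dr":[0,0,0]},
    {"delta_pos":[0,0,0],"dr":[0,0,0]},
  ],
)

```text
time_s: 7.35
position: [0.4334, 0.3327, 0.0331]
tool_rot: [[-0.333, 0.943, 0.001], [0.943, 0.333, 0.0], [0.0, 0.001, -1.0]]
ft_force: [-0.3, -0.1, -1.4]
grip_width: 0.0495
```

Call:
arm_command(
  steps=[
    {"delta_pos":[0,0,0],"dr":[0,0,0]},
    {"delta_pos":[0,0,0],"dr":[0,0,0]},
    {"delta_pos":[0,0,0],"dr":[0,0,0]},
    {"delta_pos":[0,0,0],"dr":[0,0,0]},
  ],
  grip=0.72,
)

```text
time_s: 7.75
position: [0.4333, 0.3326, 0.0329]
tool_rot: [[-0.333, 0.943, 0.0], [0.943, 0.333, 0.0], [-0.0, 0.0, -1.0]]
ft_force: [0.1, 0.2, 0.6]
grip_width: 0.0613
```

Call:
arm_command(
  steps=[
    {"delta_pos":[0,0,15],"dr":[0,0,0]},
    {"delta_pos":[0,0,35],"dr":[0,0,0]},
    {"delta_pos":[0,0,45],"dr":[0,0,0]},
    {"delta_pos":[0,0,45],"dr":[0,0,0]},
    {"delta_pos":[-40,-20,20],"dr":[0,0,0]},
    {"delta_pos":[-40,-20,0],"dr":[0,0,0]},
    {"delta_pos":[-40,-20,0],"dr":[0,0,0]},
    {"delta_pos":[-30,-20,0],"dr":[0,0,0]},
    {"delta_pos":[0,0,0],"dr":[0,0,0]},
  ],
)

```text
time_s: 8.65
position: [0.2796, 0.251, 0.1929]
tool_rot: [[-0.334, 0.943, -0.002], [0.943, 0.334, -0.001], [-0.0, -0.002, -1.0]]
ft_force: [0.0, 0.8, -0.6]
grip_width: 0.0613
```

```bash
python3 - <<'E'
from h import *
print(env.observe()["position"])
t=env.get_image("top");s=env.get_image("scene");cv2.imwrite("pics/t2.png",t)
f=lambda im,x,y,w,h:cv2.resize(im[y:y+h,x:x+w],(400,480),interpolation=cv2.INTER_CUBIC)
cv2.imwrite("pics/p7.png",np.hstack([f(t,125,165,80,96),f(s,285,155,80,96)]))
E
```

```text
[0.27961312 0.25095537 0.19287683]
```

View pics/p7.png

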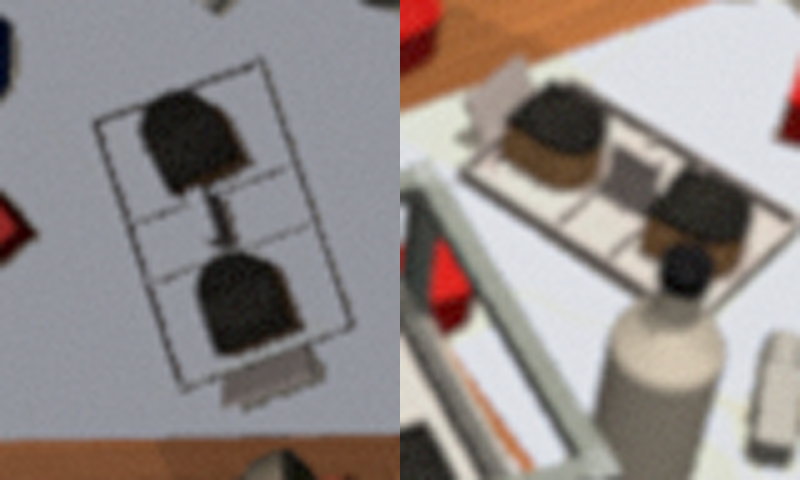

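Both heels stand flat in their bays (top-view crop: heels at (190,140) and (248,303), handle at (220,215)). Now I'll grasp the handle.

Call:
arm_command(
  steps=[
    {"delta_pos":[40,20,0],"dr":[0,0,0]},
    {"delta_pos":[40,20,0],"dr":[0,0,0]},
    {"delta_pos":[40,20,0],"dr":[0,0,0]},
    {"delta_pos":[40,20,0],"dr":[0,0,0]},
    {"delta_pos":[30,12,0],"dr":[0,0,0]},
    {"delta_pos":[17,8,0],"dr":[0,0,0]},
    {"delta_pos":[0,0,-40],"dr":[0,0,0]},
    {"delta_pos":[0,0,-40],"dr":[0,0,0]},
    {"delta_pos":[0,0,-30],"dr":[0,0,0]},
    {"delta_pos":[0,0,-20],"dr":[0,0,0]},
    {"delta_pos":[0,0,-12],"dr":[0,0,0]},
    {"delta_pos":[0,0,-7],"dr":[0,0,0]},
    {"delta_pos":[0,0,0],"dr":[0,0,0]},
    {"delta_pos":[0,0,0],"dr":[0,0,0]},
  ],
)

```text
time_s: 10.15
position: [0.4909, 0.3529, 0.0446]
tool_rot: [[-0.333, 0.943, 0.001], [0.943, 0.333, 0.001], [0.0, 0.002, -1.0]]
ft_force: [-0.1, -1.0, -0.1]
grip_width: 0.0613
```

Call:
arm_command(
  steps=[
    {"delta_pos":[0,0,0],"dr":[0,0,0]},
    {"delta_pos":[0,0,0],"dr":[0,0,0]},
    {"delta_pos":[0,0,0],"dr":[0,0,0]},
    {"delta_pos":[0,0,0],"dr":[0,0,0]},
    {"delta_pos":[0,0,0],"dr":[0,0,0]},
    {"delta_pos":[0,0,0],"dr":[0,0,0]},
    {"delta_pos":[0,0,0],"dr":[0,0,0]},
    {"delta_pos":[0,0,0],"dr":[0,0,0]},
    {"delta_pos":[0,0,0],"dr":[0,0,0]},
    {"delta_pos":[0,0,0],"dr":[0,0,0]},
  ],
  grip=0,
  squeeze=80,
)

```text
time_s: 11.15
position: [0.4904, 0.3529, 0.0445]
tool_rot: [[-0.333, 0.943, 0.001], [0.943, 0.333, 0.001], [0.0, 0.001, -1.0]]
ft_force: [-1.8, 0.5, 6.3]
grip_width: 0.0087
```

Call:
arm_command(
  steps=[
    {"delta_pos":[0,0,3],"dr":[0,0,0]},
    {"delta_pos":[0,0,6],"dr":[0,0,0]},
    {"delta_pos":[0,0,10],"dr":[0,0,0]},
    {"delta_pos":[0,0,15],"dr":[0,0,0]},
    {"delta_pos":[0,0,20],"dr":[0,0,0]},
    {"delta_pos":[-5,0,20],"dr":[0,0,0]},
    {"delta_pos":[-10,0,20],"dr":[0,0,0]},
    {"delta_pos":[-15,0,15],"dr":[0,0,0]},
    {"delta_pos":[-18,0,10],"dr":[0,0,0]},
    {"delta_pos":[-18,-3,5],"dr":[0,0,0]},
    {"delta_pos":[-15,-8,0],"dr":[0,0,-1]},
    {"delta_pos":[-10,-13,0],"dr":[0,0,-2]},
    {"delta_pos":[-5,-18,0],"dr":[0,0,-2]},
    {"delta_pos":[-2,-22,0],"dr":[0,0,-2]},
    {"delta_pos":[0,-25,0],"dr":[0,0,-2]},
  ],
)

```text
time_s: 12.65
position: [0.3917, 0.263, 0.1683]
tool_rot: [[-0.181, 0.983, 0.0], [0.983, 0.181, -0.0], [-0.0, 0.0, -1.0]]
ft_force: [0.4, -1.1, -6.0]
grip_width: 0.0088
```

Call:
arm_command(
  steps=[
    {"delta_pos":[0,-25,0],"dr":[0,0,-2]},
    {"delta_pos":[0,-25,0],"dr":[0,0,-2]},
    {"delta_pos":[0,-25,0],"dr":[0,0,-2]},
    {"delta_pos":[0,-25,0],"dr":[0,0,-2]},
    {"delta_pos":[0,-25,0],"dr":[0,0,-2]},
    {"delta_pos":[0,-25,0],"dr":[0,0,-2]},
    {"delta_pos":[0,-25,0],"dr":[0,0,-2]},
    {"delta_pos":[0,-23,0],"dr":[0,0,-1.9]},
    {"delta_pos":[0,-15,0],"dr":[0,0,-1]},
    {"delta_pos":[0,-10,0],"dr":[0,0,0]},
    {"delta_pos":[0,-5,0],"dr":[0,0,0]},
    {"delta_pos":[0,0,0],"dr":[0,0,0]},
    {"delta_pos":[0,0,0],"dr":[0,0,0]},
  ],
)

```text
time_s: 13.95
position: [0.3922, 0.036, 0.1679]
tool_rot: [[0.111, 0.994, -0.0], [0.994, -0.111, 0.0], [0.0, -0.0, -1.0]]
ft_force: [0.2, -0.1, -5.8]
grip_width: 0.0089
```

```bash
python3 - <<'E'
from h import *
o=env.observe();print(o["position"],o["tool_rot"],o["ft_force"],o["wrist_torque"])
R=o["tool_rot"];print("yaw",np.degrees(np.arctan2(R[1,0],R[0,0]))-90)
t=env.get_image("top");s=env.get_image("scene");cv2.imwrite("pics/t3.png",t);cv2.imwrite("pics/s3.png",s)
f=lambda im,x,y,w,h:cv2.resize(im[y:y+h,x:x+w],(400,480),interpolation=cv2.INTER_CUBIC)
cv2.imwrite("pics/p8.png",np.hstack([f(t,220,160,100,120),f(s,190,140,100,120)]))
E
```

```text
[0.39220915 0.03603693 0.16788208] [[ 1.11320761e-01  9.93784527e-01 -3.40634934e-05]
 [ 9.93784508e-01 -1.11320752e-01  2.05273393e-04]
 [ 2.00205548e-04 -5.67029625e-05 -9.99999978e-01]] [ 0.17915715 -0.07797659 -5.76122978] [ 0.05309803 -0.05968362  0.00734432]
yaw -6.3914574000015705
```

View pics/p8.png

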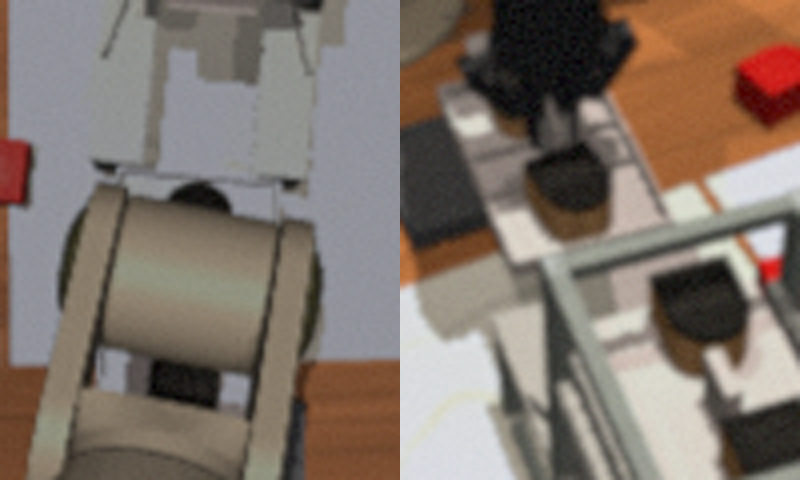

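The top view shows the tray's front rim ahead of the runner ends, from (248.8,203) to (290,206.8) px. I'll compare its midpoint with the rack's centreline.

```bash
python3 - <<'E'
from h import *
L=onz("top",248.75,203,.1395);R=onz("top",290,206.75,.1395);m=(L+R)/2
p=env.observe()["position"];e=np.array([.9938,-.1115]);n=np.array([.1115,.9938]);M=np.array([.621,.010])
print(L,R,np.linalg.norm(L-R),"front mid in rack:",(m[:2]-M)@e,(m[:2]-M)@n,"tool in rack",(p[:2]-M)@e,(p[:2]-M)@n, "front-tool",(m[:2]-p[:2])@e)
t=cv2.imread("pics/t3.png");g=t.astype(int)
for r in (185,190,195): print(r,list(zip(range(236,306),g[r,236:306].mean(1).astype(int))))
E
```

```text
[0.48768679 0.0863599  0.1395    ] [ 0.4743595  -0.03323836  0.1395    ] 0.12033853097419228 front mid in rack: -0.1409555249877684 0.0008506732896788144 tool in rack -0.23027857644751695 0.0004350891931009016 front-tool 0.08932305145974855
185 [(236, np.int64(148)), (237, np.int64(149)), (238, np.int64(149)), (239, np.int64(148)), (240, np.int64(149)), (241, np.int64(147)), (242, np.int64(148)), (243, np.int64(147)), (244, np.int64(145)), (245, np.int64(148)), (246, np.int64(146)), (247, np.int64(144)), (248, np.int64(148)), (249, np.int64(146)), (250, np.int64(148)), (251, np.int64(144)), (252, np.int64(147)), (253, np.int64(145)), (254, np.int64(147)), (255, np.int64(145)), (256, np.int64(138)), (257, np.int64(123)), (258, np.int64(112)), (259, np.int64(113)), (260, np.int64(112)), (261, np.int64(139)), (262, np.int64(150)), (263, np.int64(150)), (264, np.int64(147)), (265, np.int64(147)), (266, np.int64(149)), (267, np.int64(149)), (268, np.int64(147)), (269, np.int64(149)), (270, np.int64(149)), (271, np.int64(149)), (272, np.int64(150)), (273, np.int64(147)), (274, np.int64(148
[... 3075 characters left out ...]
4, np.int64(148)), (275, np.int64(148)), (276, np.int64(149)), (277, np.int64(148)), (278, np.int64(146)), (279, np.int64(148)), (280, np.int64(147)), (281, np.int64(149)), (282, np.int64(150)), (283, np.int64(139)), (284, np.int64(143)), (285, np.int64(145)), (286, np.int64(147)), (287, np.int64(146)), (288, np.int64(146)), (289, np.int64(141)), (290, np.int64(148)), (291, np.int64(147)), (292, np.int64(147)), (293, np.int64(145)), (294, np.int64(142)), (295, np.int64(147)), (296, np.int64(144)), (297, np.int64(127)), (298, np.int64(139)), (299, np.int64(150)), (300, np.int64(150)), (301, np.int64(149)), (302, np.int64(148)), (303, np.int64(152)), (304, np.int64(149)), (305, np.int64(148))]
```

```bash
python3 - <<'E'
from h import *
e=np.array([.9938,-.1115]);n=np.array([.1115,.9938]);M=np.array([.621,.010])
for v,a,b in ((185,256.6,284),(190,255.7,282.7),(195,255.4,282.7)):
  for u in (a,b):
    p=onz("top",u,v,.1)[:2];print(v,u,(p-M)@e,(p-M)@n)
E
```

```text
185 256.6 -0.07905318234596828 0.044856367924088855
185 284 -0.0715389057994625 -0.0380153556991994
190 255.7 -0.09464635449654048 0.046120179870110904
190 282.7 -0.08721996573202837 -0.03538977020170763
195 255.4 -0.11001341953499608 0.04556713825130361
195 282.7 -0.10248390344209213 -0.03668209980409507
```

The runners' midline lies about 4 mm to +y of my rack line, so I'll shift the tray by +3.5 mm and turn it −0.4°, then advance.

Call:
arm_command(
  steps=[
    {"delta_pos":[0,0,-9],"dr":[0,0,-0.2]},
    {"delta_pos":[0,0,-9],"dr":[0,0,-0.2]},
    {"delta_pos":[8,-0.6,0],"dr":[0,0,0]},
    {"delta_pos":[14,-1.2,0],"dr":[0,0,0]},
    {"delta_pos":[14,-1.2,0],"dr":[0,0,0]},
    {"delta_pos":[14,-1.2,0],"dr":[0,0,0]},
    {"delta_pos":[14,-1.2,0],"dr":[0,0,0]},
    {"delta_pos":[14,-1.2,0],"dr":[0,0,0]},
    {"delta_pos":[14,-1.2,0],"dr":[0,0,0]},
    {"delta_pos":[14,-1.2,0],"dr":[0,0,0]},
    {"delta_pos":[14,-1.2,0],"dr":[0,0,0]},
    {"delta_pos":[8,-0.6,0],"dr":[0,0,0]},
    {"delta_pos":[0,0,0],"dr":[0,0,0]},
    {"delta_pos":[0,0,0],"dr":[0,0,0]},
  ],
)

```text
time_s: 15.45
position: [0.5199, 0.0249, 0.1495]
tool_rot: [[0.119, 0.993, -0.001], [0.993, -0.119, 0.0], [0.0, -0.001, -1.0]]
ft_force: [0.6, -0.2, -5.0]
grip_width: 0.0085
```

Call:
arm_command(
  steps=[
    {"delta_pos":[0,0,-2],"dr":[0,0,0]},
    {"delta_pos":[0,0,-1.5],"dr":[0,0,0]},
    {"delta_pos":[0,0,-1],"dr":[0,0,0]},
    {"delta_pos":[0,0,0],"dr":[0,0,0]},
    {"delta_pos":[0,0,0],"dr":[0,0,0]},
  ],
)

```text
time_s: 15.95
position: [0.5202, 0.0248, 0.1454]
tool_rot: [[0.119, 0.993, 0.0], [0.993, -0.119, -0.0], [-0.0, 0.0, -1.0]]
ft_force: [-0.4, -0.2, -5.9]
grip_width: 0.009
```

```bash
python3 - <<'E'
from h import *
o=env.observe();p=o["position"];print(p,o["ft_force"])
e=np.array([.9938,-.1115]);n=np.array([.1115,.9938]);M=np.array([.621,.010]);print((p[:2]-M)@e,(p[:2]-M)@n)
t=env.get_image("top");s=env.get_image("scene");cv2.imwrite("pics/t4.png",t);cv2.imwrite("pics/s4.png",s)
f=lambda im,x,y,w,h:cv2.resize(im[y:y+h,x:x+w],(400,480),interpolation=cv2.INTER_CUBIC)
cv2.imwrite("pics/p9.png",np.hstack([f(t,230,130,80,96),f(s,195,155,100,120)]))
E
```

```text
[0.52024585 0.02478916 0.14536131] [-0.39642447 -0.23077203 -5.87885071]
-0.10177846408507182 0.003463377197871101
```

View pics/p9.png

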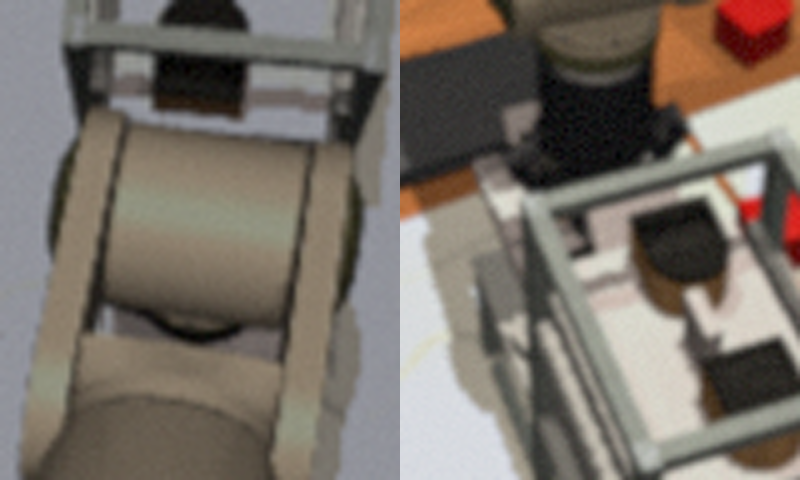

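The wrist clears the frame and the weight is still on the gripper. I'll lower until the load passes to the runners.

Call:
arm_command(
  steps=[
    {"delta_pos":[0,0,-0.8],"dr":[0,0,0]},
    {"delta_pos":[0,0,-0.6],"dr":[0,0,0]},
    {"delta_pos":[0,0,0],"dr":[0,0,0]},
    {"delta_pos":[0,0,0],"dr":[0,0,0]},
  ],
)

```text
time_s: 16.45
position: [0.5204, 0.0248, 0.1445]
tool_rot: [[0.119, 0.993, 0.001], [0.993, -0.119, -0.0], [-0.0, 0.001, -1.0]]
ft_force: [-3.2, -0.4, 4.3]
grip_width: 0.009
```

The runners now carry the tray. I'll release, rise and retreat.

Call:
arm_command(
  steps=[
    {"delta_pos":[0,0,0],"dr":[0,0,0]},
    {"delta_pos":[0,0,0],"dr":[0,0,0]},
    {"delta_pos":[0,0,0],"dr":[0,0,0]},
    {"delta_pos":[0,0,0],"dr":[0,0,0]},
    {"delta_pos":[0,0,0],"dr":[0,0,0]},
    {"delta_pos":[0,0,10],"dr":[0,0,0]},
    {"delta_pos":[0,0,20],"dr":[0,0,0]},
    {"delta_pos":[0,0,30],"dr":[0,0,0]},
    {"delta_pos":[0,0,40],"dr":[0,0,0]},
    {"delta_pos":[-20,2.4,0],"dr":[0,0,0]},
    {"delta_pos":[-40,4.8,0],"dr":[0,0,0]},
    {"delta_pos":[-40,4.8,0],"dr":[0,0,0]},
    {"delta_pos":[-40,4.8,0],"dr":[0,0,0]},
    {"delta_pos":[-20,2.4,0],"dr":[0,0,0]},
    {"delta_pos":[0,0,0],"dr":[0,0,0]},
  ],
  grip=0.4,
)

```text
time_s: 17.95
position: [0.3584, 0.0445, 0.2448]
tool_rot: [[0.119, 0.993, 0.001], [0.993, -0.119, -0.0], [-0.0, 0.001, -1.0]]
ft_force: [-0.2, -0.0, 0.1]
grip_width: 0.0342
```

Call:
arm_command(
  steps=[
    {"delta_pos":[0,0,0],"dr":[-0.85,-7.1,0]},
    {"delta_pos":[0,0,0],"dr":[-0.85,-7.1,0]},
    {"delta_pos":[0,0,0],"dr":[-0.85,-7.1,0]},
    {"delta_pos":[0,0,0],"dr":[-0.85,-7.1,0]},
    {"delta_pos":[0,0,0],"dr":[-0.85,-7.1,0]},
    {"delta_pos":[0,0,0],"dr":[-0.85,-7.1,0]},
    {"delta_pos":[0,0,0],"dr":[-0.85,-7.1,0]},
    {"delta_pos":[0,0,0],"dr":[0,0,0]},
    {"delta_pos":[0,0,0],"dr":[0,0,0]},
  ],
  grip=0,
  squeeze=40,
)

```text
time_s: 18.85
position: [0.3627, 0.0469, 0.2447]
tool_rot: [[0.107, 0.674, 0.731], [0.994, -0.079, -0.072], [0.009, 0.735, -0.678]]
ft_force: [-0.0, 0.7, 0.2]
grip_width: 0.0002
```

```bash
python3 - <<'E'
from h import *
o=env.observe();print(o["position"],o["q"],o["tool_rot"],o["ft_force"])
t=env.get_image("top");s=env.get_image("scene");cv2.imwrite("pics/t5.png",t);cv2.imwrite("pics/s5.png",s)
f=lambda im,x,y,w,h:cv2.resize(im[y:y+h,x:x+w],(400,480),interpolation=cv2.INTER_CUBIC)
cv2.imwrite("pics/p10.png",np.hstack([f(t,225,130,100,120),f(s,195,155,100,120)]))
E
```

```text
[0.36268852 0.04692162 0.24473443] [ -17.22042414  -10.81011756  128.28018934   28.64380285   17.89690239
 -124.6850471 ] [[ 0.10656886  0.67373176  0.73125139]
 [ 0.99426699 -0.07866552 -0.07242166]
 [ 0.0087315   0.73477701 -0.67825254]] [-0.00667041  0.68897962  0.21323807]
```

View pics/p10.png

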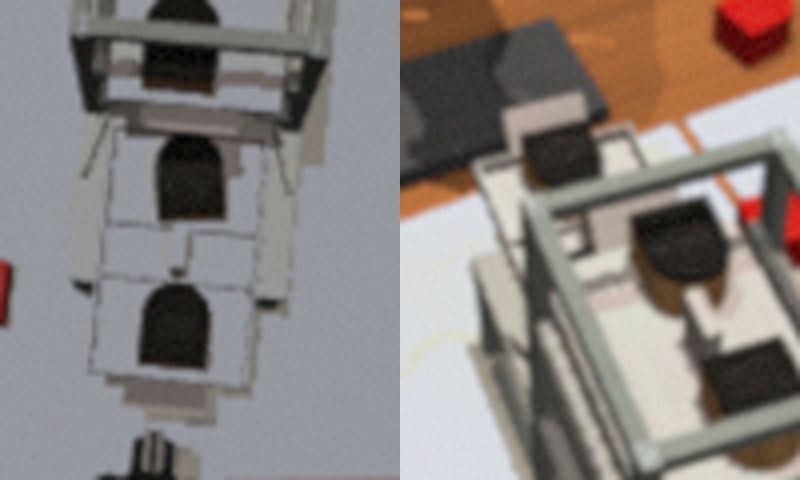

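The tray rests on the runners, centred and with both heels upright. At this lean and range joint 5 is near its limit, so I'll use about 25° for the first part of the push and lean more later.

Call:
arm_command(
  steps=[
    {"delta_pos":[0,0,0],"dr":[0.9,7.5,0]},
    {"delta_pos":[0,0,0],"dr":[0.9,7.5,0]},
    {"delta_pos":[0,0,0],"dr":[0.9,7.5,0]},
    {"delta_pos":[0,0,0],"dr":[0,0,0]},
    {"delta_pos":[0,0,0],"dr":[0,0,0]},
  ],
)

```text
time_s: 19.45
position: [0.3627, 0.0486, 0.2438]
tool_rot: [[0.106, 0.892, 0.44], [0.994, -0.103, -0.031], [0.017, 0.441, -0.898]]
ft_force: [-0.5, -0.1, 0.2]
grip_width: 0.0004
```

```bash
cat > st.py <<'E'
from h import *
o=env.observe();R=o["tool_rot"];print(o["position"],o["q"].round(1),o["ft_force"].round(1))
w=np.array([[.119,.993,0],[.993,-.119,0],[0,0,-1]]);
from scipy.spatial.transform import Rotation as Ro
import sys
a=float(sys.argv[1]); D=Ro.from_rotvec(np.radians(-a)*np.array([.119,.993,0])).as_matrix()@w
print("needed dr for lean",a,np.degrees(Ro.from_matrix(D@R.T).as_rotvec()).round(2))
E
python3 st.py 25
```

```text
[0.36272157 0.04856314 0.24384069] [ -14.1   -6.7  115.1    6.2   46.  -101.1] [-0.5 -0.1  0.2]
needed dr for lean 25.0 [-0.87  1.24 -0.73]
```

Call:
arm_command(
  steps=[
    {"delta_pos":[0,-5.3,-24],"dr":[-0.87,1.24,-0.73]},
    {"delta_pos":[0,0,-30],"dr":[0,0,0]},
    {"delta_pos":[0,0,-25],"dr":[0,0,0]},
    {"delta_pos":[0,0,-15],"dr":[0,0,0]},
    {"delta_pos":[0,0,-10],"dr":[0,0,0]},
    {"delta_pos":[0,0,0],"dr":[0,0,0]},
    {"delta_pos":[0,0,0],"dr":[0,0,0]},
  ],
)

```text
time_s: 20.15
position: [0.362, 0.0434, 0.1401]
tool_rot: [[0.119, 0.9, 0.418], [0.993, -0.108, -0.05], [0.0, 0.421, -0.907]]
ft_force: [0.3, -0.1, 0.2]
grip_width: -0.0004
```

```bash
python3 st.py 25
```

```text
[0.36199864 0.04337205 0.14013349] [ -14.1    5.4  126.6    7.7   23.5 -103.6] [ 0.3 -0.1  0.2]
needed dr for lean 25.0 [-0.03 -0.08  0.01]
```

Call:
arm_command(
  steps=[
    {"delta_pos":[8,-0.95,0],"dr":[0,0,0]},
    {"delta_pos":[5,-0.6,0],"dr":[0,0,0]},
    {"delta_pos":[4,-0.48,0],"dr":[0,0,0]},
    {"delta_pos":[4,-0.48,0],"dr":[0,0,0]},
    {"delta_pos":[4,-0.48,0],"dr":[0,0,0]},
    {"delta_pos":[4,-0.48,0],"dr":[0,0,0]},
    {"delta_pos":[5,-0.6,0],"dr":[0,0,0]},
    {"delta_pos":[5,-0.6,0],"dr":[0,0,0]},
    {"delta_pos":[6,-0.72,0],"dr":[0,0,0]},
    {"delta_pos":[6,-0.72,0],"dr":[0,0,0]},
    {"delta_pos":[6,-0.72,0],"dr":[0,0,0]},
    {"delta_pos":[6,-0.72,0],"dr":[0,0,0]},
  ],
)

```text
time_s: 21.35
position: [0.4259, 0.0358, 0.1399]
tool_rot: [[0.119, 0.901, 0.418], [0.993, -0.108, -0.05], [0.001, 0.42, -0.907]]
ft_force: [-2.1, 1.1, -2.6]
grip_width: -0.0001
```

Call:
arm_command(
  steps=[
    {"delta_pos":[6,-0.72,0],"dr":[0,0,0]},
    {"delta_pos":[6,-0.72,0],"dr":[0,0,0]},
    {"delta_pos":[6,-0.72,0],"dr":[0,0,0]},
    {"delta_pos":[6,-0.72,0],"dr":[0,0,0]},
  ],
)

```text
time_s: 21.75
position: [0.4499, 0.0329, 0.1399]
tool_rot: [[0.119, 0.901, 0.418], [0.993, -0.108, -0.05], [0.001, 0.421, -0.907]]
ft_force: [-1.0, -0.1, -2.0]
grip_width: -0.0004
```

Call:
arm_command(
  steps=[
    {"delta_pos":[6,-0.72,0],"dr":[0,0,0]},
    {"delta_pos":[6,-0.72,0],"dr":[0,0,0]},
    {"delta_pos":[6,-0.72,0],"dr":[0,0,0]},
    {"delta_pos":[6,-0.72,0],"dr":[0,0,0]},
    {"delta_pos":[6,-0.72,0],"dr":[0,0,0]},
    {"delta_pos":[6,-0.72,0],"dr":[0,0,0]},
    {"delta_pos":[6,-0.72,0],"dr":[0,0,0]},
    {"delta_pos":[6,-0.72,0],"dr":[0,0,0]},
  ],
)

```text
time_s: 22.55
position: [0.4979, 0.0271, 0.1399]
tool_rot: [[0.119, 0.901, 0.418], [0.993, -0.108, -0.05], [0.001, 0.421, -0.907]]
ft_force: [-2.0, 0.0, -2.3]
grip_width: -0.0002
```

Call:
arm_command(
  steps=[
    {"delta_pos":[6,-0.72,0],"dr":[0,0,0]},
    {"delta_pos":[6,-0.72,0],"dr":[0,0,0]},
    {"delta_pos":[6,-0.72,0],"dr":[0,0,0]},
    {"delta_pos":[6,-0.72,0],"dr":[0,0,0]},
    {"delta_pos":[4,-0.48,0],"dr":[0,0,0]},
    {"delta_pos":[0,0,0],"dr":[0,0,0]},
  ],
)

```text
time_s: 23.15
position: [0.5262, 0.0236, 0.1403]
tool_rot: [[0.119, 0.9, 0.419], [0.993, -0.108, -0.05], [0.0, 0.422, -0.907]]
ft_force: [-0.5, -0.1, -0.7]
grip_width: -0.0005
```

Call:
arm_command(
  steps=[
    {"delta_pos":[-15,1.8,0],"dr":[0,0,0]},
    {"delta_pos":[-20,2.4,0],"dr":[0,0,0]},
    {"delta_pos":[0,0,0],"dr":[-0.72,-6,0]},
    {"delta_pos":[0,0,0],"dr":[-0.72,-6,0]},
    {"delta_pos":[0,0,-3],"dr":[-0.72,-6,0]},
    {"delta_pos":[0,0,-4],"dr":[-0.72,-6,0]},
    {"delta_pos":[0,0,-5],"dr":[0,0,0]},
    {"delta_pos":[0,0,0],"dr":[0,0,0]},
    {"delta_pos":[0,0,0],"dr":[0,0,0]},
  ],
)

```text
time_s: 24.05
position: [0.4903, 0.0207, 0.1461]
tool_rot: [[0.097, 0.771, 0.629], [0.995, -0.092, -0.041], [0.027, 0.63, -0.776]]
ft_force: [-0.9, 0.2, -0.2]
grip_width: -0.0001
```

```bash
python3 st.py 49; python3 - <<'E'
from h import *
t=env.get_image("top");s=env.get_image("scene");cv2.imwrite("pics/t6.png",t);cv2.imwrite("pics/s6.png",s)
f=lambda im,x,y,w,h:cv2.resize(im[y:y+h,x:x+w],(400,480),interpolation=cv2.INTER_CUBIC)
cv2.imwrite("pics/p11.png",np.hstack([f(t,225,110,100,120),f(s,195,170,100,120)]))
E
```

```text
[0.49029402 0.02067895 0.14605436] [ -14.9   15.5  118.8   44.9   10.  -140.8] [-0.9  0.2 -0.2]
needed dr for lean 49.0 [-2.58 -9.72 -1.37]
```

View pics/p11.png

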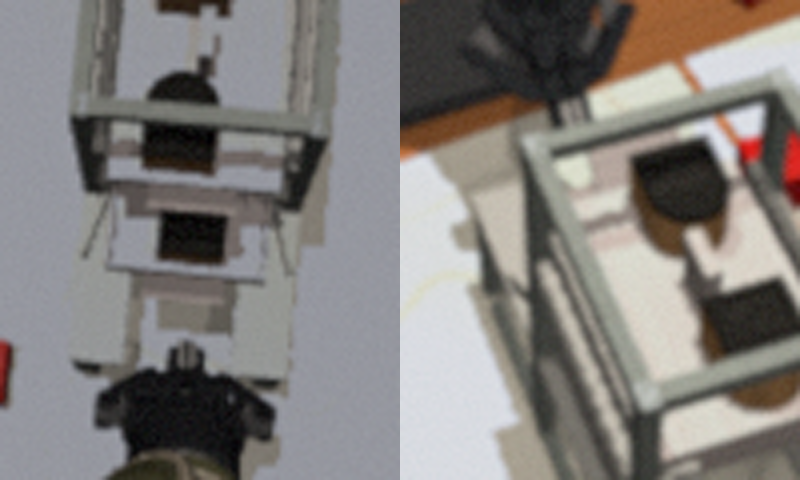

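The tray has moved well into the slot with its heels upright; in the left crop its near rim is at y≈275 and the fingers are at (185,355). Joint 5 is at its limit, so only about 39° of lean is available here. I'll fit the arm's planar geometry to see what lean can be had at the home position.

```bash
python3 - <<'E'
import numpy as np
from scipy.optimize import least_squares
D=[(.5365,.2528,21.84,74.38,0),(.533,.0739,32.68,89.21,0),(.3457,.2438,-6.7,115.1,25.6),(.3443,.140,5.4,126.6,24.6)]
def fk(p,q2,q3,lean):
    a,h,L2,L3,off,Lt=p;q2,q3,l=np.radians([q2,q3,lean]);s=q2+q3
    return np.array([a+L2*np.sin(q2)+L3*np.sin(s)-off*np.cos(s)+Lt*np.sin(l),h+L2*np.cos(q2)+L3*np.cos(s)+off*np.sin(s)-Lt*np.cos(l)])
f=lambda p:np.concatenate([fk(p,*d[2:])-d[:2] for d in D]+[.02*(p-p0)])
p0=np.array([0,.35,.35,.35,0,.25]);r=least_squares(f,p0);print(r.x,r.fun[:8].round(4))
for x,z in ((.49,.128),(.53,.128),(.56,.128),(.583,.128),(.583,.14)):
  R=np.sqrt(x*x+.014**2-.0144)
  for lean in (25,38,45,50):
    q=least_squares(lambda q:fk(r.x,*q,lean)-[R,z],[30,100]).x;print(x,z,lean,q.round(1),"q5",(180-lean-q.sum()).round(1))
E
```

```text
[-4.33160702e-04  1.45164985e-01  5.34074595e-01  3.52080018e-01
 -1.03516263e-01  2.46823994e-01] [ 0.0005  0.0002 -0.0008  0.0001 -0.0004 -0.0002  0.0007 -0.0001]
0.49 0.128 25 [ 17.8 111.2] q5 26.0
0.49 0.128 38 [ 18. 120.] q5 4.1
0.49 0.128 45 [ 19.5 124.6] q5 -9.1
0.49 0.128 50 [ 21.5 127.8] q5 -19.2
0.53 0.128 25 [ 20.9 105.5] q5 28.6
0.53 0.128 38 [ 20.7 114.3] q5 7.0
0.53 0.128 45 [ 21.9 118.8] q5 -5.7
0.53 0.128 50 [ 23.5 121.9] q5 -15.3
0.56 0.128 25 [ 23.3 101.1] q5 30.7
0.56 0.128 38 [ 22.8 109.9] q5 9.3
0.56 0.128 45 [ 23.8 114.4] q5 -3.2
0.56 0.128 50 [ 25.1 117.4] q5 -12.5
0.583 0.128 25 [25.1 97.6] q5 32.3
0.583 0.128 38 [ 24.4 106.5] q5 11.1
0.583 0.128 45 [ 25.2 111. ] q5 -1.2
0.583 0.128 50 [ 26.3 114. ] q5 -10.3
0.583 0.14 25 [24.  96.8] q5 34.2
0.583 0.14 38 [ 23.2 105.7] q5 13.1
0.583 0.14 45 [ 23.8 110.3] q5 0.9
0.583 0.14 50 [ 24.8 113.3] q5 -8.1
```

A lean of 34–35° is reachable at home with joint 5 around 18°. By geometry it clears the upper flange by about 10 mm, so I'll use 34°.

```bash
python3 st.py 34
```

```text
[0.49017635 0.02087015 0.14592725] [ -14.9   15.5  118.8   44.9   10.  -140.8] [-0.  -0.   0.5]
needed dr for lean 34.0 [-0.97  5.18 -1.2 ]
```

Call:
arm_command(
  steps=[
    {"delta_pos":[0,2,0],"dr":[-0.5,2.6,-0.6]},
    {"delta_pos":[6,2,0],"dr":[-0.47,2.58,-0.6]},
    {"delta_pos":[6,2,-3],"dr":[0,0,0]},
    {"delta_pos":[0,0,-3],"dr":[0,0,0]},
    {"delta_pos":[0,0,0],"dr":[0,0,0]},
    {"delta_pos":[0,0,0],"dr":[0,0,0]},
  ],
)

```text
time_s: 24.75
position: [0.5002, 0.0275, 0.139]
tool_rot: [[0.106, 0.807, 0.581], [0.994, -0.096, -0.048], [0.017, 0.583, -0.813]]
ft_force: [-0.2, -0.4, -0.8]
grip_width: 0.0001
```

```bash
python3 st.py 34
```

```text
[0.50022135 0.02745289 0.13904501] [ -12.7   17.   115.5   21.2   12.9 -115.5] [-0.2 -0.4 -0.8]
needed dr for lean 34.0 [-0.78  1.74 -0.74]
```

Call:
arm_command(
  steps=[
    {"delta_pos":[8,-0.95,0],"dr":[-0.78,1.74,-0.74]},
    {"delta_pos":[6,-0.72,0],"dr":[0,0,0]},
    {"delta_pos":[4,-0.48,0],"dr":[0,0,0]},
    {"delta_pos":[4,-0.48,0],"dr":[0,0,0]},
    {"delta_pos":[4,-0.48,0],"dr":[0,0,0]},
    {"delta_pos":[4,-0.48,0],"dr":[0,0,0]},
    {"delta_pos":[5,-0.6,0],"dr":[0,0,0]},
    {"delta_pos":[5,-0.6,0],"dr":[0,0,0]},
    {"delta_pos":[5,-0.6,0],"dr":[0,0,0]},
  ],
)

```text
time_s: 25.65
position: [0.5458, 0.022, 0.1391]
tool_rot: [[0.119, 0.823, 0.555], [0.993, -0.098, -0.067], [-0.0, 0.559, -0.829]]
ft_force: [-1.7, 0.2, -2.7]
grip_width: 0.0002
```

Call:
arm_command(
  steps=[
    {"delta_pos":[5,-0.6,0],"dr":[0,0,0]},
    {"delta_pos":[5,-0.6,0],"dr":[0,0,0]},
    {"delta_pos":[5,-0.6,0],"dr":[0,0,0]},
    {"delta_pos":[4,-0.48,0],"dr":[0,0,0]},
    {"delta_pos":[3,-0.36,0],"dr":[0,0,0]},
  ],
)

```text
time_s: 26.15
position: [0.568, 0.0193, 0.1394]
tool_rot: [[0.119, 0.823, 0.556], [0.993, -0.098, -0.067], [-0.0, 0.56, -0.829]]
ft_force: [-1.3, 0.2, -2.7]
grip_width: 0.0
```

```bash
python3 st.py 34
```

```text
[0.56796    0.01934189 0.13940608] [ -11.    22.2  104.6    6.9   19.3 -100. ] [-1.3  0.2 -2.7]
needed dr for lean 34.0 [0.03 0.03 0.  ]
```

Pushing smoothly at about 2 N. I'll take small steps to the stop.

Call:
arm_command(
  steps=[
    {"delta_pos":[3,-0.36,0],"dr":[0,0,0]},
    {"delta_pos":[3,-0.36,0],"dr":[0,0,0]},
    {"delta_pos":[2,-0.24,0],"dr":[0,0,0]},
    {"delta_pos":[2,-0.24,0],"dr":[0,0,0]},
  ],
)

```text
time_s: 26.55
position: [0.5777, 0.0182, 0.1395]
tool_rot: [[0.119, 0.823, 0.556], [0.993, -0.098, -0.067], [-0.0, 0.56, -0.829]]
ft_force: [-1.8, 1.2, -1.9]
grip_width: 0.0
```

Call:
arm_command(
  steps=[
    {"delta_pos":[1.5,-0.18,0],"dr":[0,0,0]},
    {"delta_pos":[1.5,-0.18,0],"dr":[0,0,0]},
  ],
)

```text
time_s: 26.75
position: [0.5807, 0.0178, 0.1394]
tool_rot: [[0.119, 0.823, 0.556], [0.993, -0.098, -0.067], [-0.0, 0.56, -0.829]]
ft_force: [-1.4, 0.3, -2.7]
grip_width: -0.0001
```

Call:
arm_command(
  steps=[
    {"delta_pos":[1.5,-0.18,0],"dr":[0,0,0]},
    {"delta_pos":[1.5,-0.18,0],"dr":[0,0,0]},
  ],
)

```text
time_s: 26.95
position: [0.5834, 0.0175, 0.1393]
tool_rot: [[0.119, 0.823, 0.555], [0.993, -0.098, -0.067], [-0.0, 0.559, -0.829]]
ft_force: [-10.4, -1.9, -0.2]
grip_width: -0.0
```

Call:
arm_command(
  steps=[
    {"delta_pos":[1.5,-0.18,0],"dr":[0,0,0]},
    {"delta_pos":[1,-0.12,0],"dr":[0,0,0]},
  ],
)

```text
time_s: 27.15
position: [0.5842, 0.0175, 0.1382]
tool_rot: [[0.119, 0.826, 0.551], [0.993, -0.099, -0.066], [-0.0, 0.555, -0.832]]
ft_force: [-13.6, -0.7, -0.2]
grip_width: 0.0001
```

The force rose to 13 N at x=0.583–0.584, against a predicted stop at about 0.582, so the tray is at the stop. I'll back off and look.

Call:
arm_command(
  steps=[
    {"delta_pos":[-2,0.24,0],"dr":[0,0,0]},
    {"delta_pos":[-5,0.6,0],"dr":[0,0,0]},
    {"delta_pos":[-10,1.2,0],"dr":[0,0,0]},
    {"delta_pos":[-20,2.4,0],"dr":[0,0,0]},
    {"delta_pos":[-30,3.6,0],"dr":[0,0,0]},
    {"delta_pos":[-30,3.6,0],"dr":[0.6,5,0]},
    {"delta_pos":[-30,3.6,0],"dr":[0.6,5,0]},
    {"delta_pos":[-30,3.6,0],"dr":[0.6,5,0]},
    {"delta_pos":[-20,2.4,20],"dr":[0.6,5,0]},
    {"delta_pos":[-10,0,40],"dr":[0,0,0]},
    {"delta_pos":[0,0,40],"dr":[0,0,0]},
    {"delta_pos":[0,0,0],"dr":[0,0,0]},
  ],
)

```text
time_s: 28.35
position: [0.4006, 0.0382, 0.2444]
tool_rot: [[0.119, 0.961, 0.25], [0.993, -0.114, -0.031], [-0.001, 0.252, -0.968]]
ft_force: [-0.4, -1.0, -0.5]
grip_width: -0.0001
```

```bash
python3 - <<'E'
from h import *
print(env.observe()["position"],env.observe()["ft_force"])
t=env.get_image("top");s=env.get_image("scene")
th=np.radians(-6.8);c,q=np.cos(th),np.sin(th);M=np.array([.621,.010])+np.array([.0005,.0030])
def pic(im,n,x,y,w,h,sc):
    b=cv2.resize(im[y:y+h,x:x+w],None,fx=sc,fy=sc,interpolation=cv2.INTER_CUBIC);off=np.array([x,y])
    for pts,col in (([(0,-.06,.116),(.19,-.06,.116),(.19,.06,.116),(0,.06,.116)],(0,255,0)),([(-.023,-.03,.137),(-.023,.03,.137),(0,.03,.1),(0,-.03,.1)],(255,0,255))):
        P=[((proj(n,(M[0]+c*X-q*Y,M[1]+q*X+c*Y,z))-off+.5)*sc-.5).round().astype(int) for X,Y,z in pts]
        cv2.polylines(b,[np.array(P)],True,col,1)
    return b
cv2.imwrite("pics/p12.png",np.hstack([pic(t,"top",235,75,80,120,5),pic(s,"scene",215,190,120,150,4)[:600,:400]]))
for n,im,p,col in (("b",t,0,0),):
    pass
t0=cv2.imread("pics/top0.png")
for nm,x,y,w,h in (("tall",358,175,28,30),("jar",390,162,32,28),("spool",388,194,32,26),("bottle",180,130,36,42)):
    print(nm,cv2.absdiff(t,t0)[y:y+h,x:x+w].mean().round(2),cv2.phaseCorrelate(t0[y:y+h,x:x+w,1].astype(float),t[y:y+h,x:x+w,1].astype(float)))
E
```

```text
[0.40062763 0.03817734 0.24442061] [-0.39498015 -1.03332152 -0.46190848]
tall 2.6 ((0.060173947011360696, -0.042923754468411346), 0.8988814145877312)
jar 2.64 ((0.030043160040291284, 0.11674582410939927), 0.9657400009196876)
spool 2.43 ((0.03079716809450339, 0.5888553166519639), 0.9640884965841491)
bottle 2.36 ((0.04702866230707414, 0.4599304291448121), 1.0050495845072602)
```

View pics/p12.png

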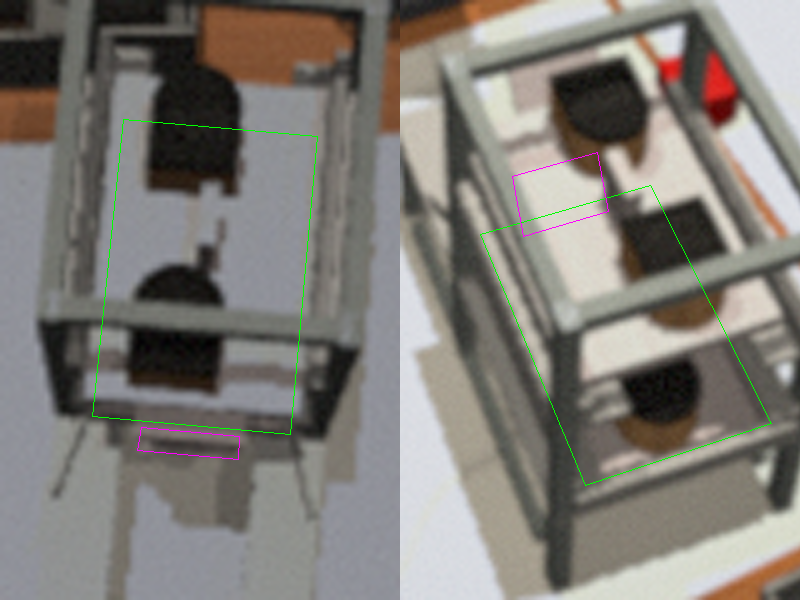

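The last view shows the tray's far heel upright at (660,405). The back rim and flange lie on the outline predicted for the home position, and the bystanders moved less than 1 px. Handing in.

```bash
python3 -c "
from rig import env
print(env.close_job())"
```

```text
the job is handed in; nothing more can be done
None
```

I put the loose low heel in the tray's empty bay and carried the tray level to the rack. I set it on the lower runners, then pushed it by its flange to the back stop, flange end outwards, and let go. The job was handed in at about 28 s of the 69 s allowed, with no verdict reported.

**What the last checks showed:**
- **Fully home:** pushing took about 2–3 N all the way in, then rose to 10–14 N at the stop. That was within about 2 mm of where I expected the stop. The tray's outline in both views matched the predicted home position.
- **Heels:** the far heel stands upright in the last picture. The loaded heel is hidden under the upper tray there; I last saw it upright in its bay part-way through the slide.
- **Bystanders:** the tall heel, jar, spool and bottle shifted by less than 1 px in the top view.
- **Robot:** it was clear of everything at hand-in.

**What did not go as planned:**
- **Lean:** I first tried to lean the tool back about 50°, but joint 5 stopped it at about 39°. I finished the push at 34°, which by my geometry left about 10 mm under the upper flange.
- **Rack line:** my first estimate of the rack's centreline was about 4 mm off. I corrected it before the tray entered the slot.

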